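Latch an ingot mould shut

TASK

Lock the small two-part ingot mould with its draw latch: tip the red lever over towards the keeper hook, lay the wire loop down over the hook and push its brass bar back until it seats firmly under the hook's lip, then swing the lever back over and press it fully home, flat, until the spring catch snaps over its end, so that the mould is drawn shut and locked. Be gentle: do not force the lever down beyond flat, which crushes the rubber rest under it, and leave the other things on the bench where they are.

Things in the scene. Friction and masses are not known exactly. Their poses are not given: they have to be found in the camera images.
- mould: two-part aluminium ingot mould on a dark steel base plate 190 x 76 x 8 mm that is fixed to the bench. Origin: underside centre of the plate; +x runs along the plate from the lever end to the keeper end, +y across it (the latch's hinge direction), z up. Fixed half: block 75 x 52 mm, x -30 to +45 mm, top at z 44 mm. Sliding half: 46 x 52 mm, x from 45 mm (shut) to 91 mm, top also at z 44 mm.
- lever_pivot (a point): axis of the red lever, 48 mm above the bench (mould frame x -5, y 0, z 48 mm); the axis runs along the mould's y
- lever_tip (a point): point on the red lever's centre line 60 mm from its axis, where it is well pinched across its 16 mm width or pushed. The lever is a 4 mm thick bar 16 mm wide that reaches 70 mm from its axis and ends in a steel wedge. When flat, it points to the mould's -x, its upper face at z 50 mm.
- lever (a joint): lever angle a, rad: 0 = flat on its rubber rest, locked, 1.57 = upright, 2.4 = furthest towards the keeper. The tip lies 60 mm from the axis at x = -60 cos a, z = 60 sin a mm. Stiff hinge: it stays where it is left (1.5 N at the tip moves it). With the loop hooked, closing takes up to about 6 N at the tip; dead centre is at 0.1 rad; below that the catch resists.
- loop (a joint): angle of the wire loop on the lever, rad. Elevation of the loop above the mould's +x direction = loop minus lever. Slightly stiff: it stays where left and turns along with the lever unless held; so if the lever is swung back while the bar only lies loosely beyond the hook, the bar is lifted off over the lip. Push the bar back under the lip first.
- loop_pin (a point): the loop's hinge pin, in the lever 18 mm from the lever's axis on the handle's side; the loop (52 mm wide over its two wires) turns up and down about it, its bar 80 mm away. With the lever at 2.05 rad or more the bar comes down clear of the hook's lip onto the top of the sliding half, 10 to 20 mm beyond its seat.
- loop_bar (a point): centre of the brass bar at the loop's end, 8 mm thick, 44 mm long across the mould. Once down, pushing its far side towards the lever slides it under the lip against the hook's post; the lever turns back to about 1.7 rad of itself as this is done (5 N); at the post the push stiffens, and above some 12 N the sliding half gives way and shifts towards shut, which does no harm.
- keeper_seat (a point): where the bar's centre rests in the keeper hook, 4 mm above the sliding half's top; moves with that half; axes as the mould's. The steel hook is 34 mm wide: a 6 mm thick post, its far face 4 mm on the lever's side of this point, and a lip on top reaching 1 mm past this point to +x, underside 5.5 mm and top 8.5 mm above it. The bar must lie on the post's +x side, under the lip.
- half (a joint): gap between the mould's halves, m: 0 = shut, about 0.005 at the start, at most 0.007; friction of 6 N and light springs hold it
- keeper (a joint): how far the spring-mounted keeper hook is drawn towards the lever, m: 0 = unloaded, about 0.004 with the latch locked; spring 8 N/mm
- rest (a joint): how far the sprung black rubber rest under the flat lever (10 mm round, at mould x -48 mm) is pressed down, m: 0 = unpressed. It yields above some 18 N at the lever's tip; about 26 N there force the lever 0.05 rad below flat, which is too much.
- catch (a joint): how far the spring catch (a 12 mm wide steel tongue on a post at the base plate's lever end, its tip over the flat lever's last 3 mm) is pushed back, m: 0 = at rest. The closing lever's wedge pushes it back by 1 to 3 mm against a rising load, most about 2 mm above flat: some 16 to 23 N at the tip, felt as a stiff stop; then it snaps over the lever's end. Not snapped, the lever rises again.
- oil_bottle: small cream oil bottle with a red tip, 39 x 39 x 98 mm, origin under its centre; bystander
- ring_clamp: wooden ring clamp, 25 x 110 x 18 mm, lying, origin under its centre; bystander
- steel_block: small grey steel bench block, 50 x 50 x 16 mm, origin under its centre; bystander

How it is judged:
On the way:
1. the loop's bar lies behind the keeper hook (x of loop_bar in the frame of keeper_seat between -0.003 and 0.03 m and z of loop_bar in the frame of keeper_seat below 0.004 m), for 0.2 s.
At the end, for the whole second after the job is handed in: the lever is flat (within 0.025 rad of its stop) and at rest, the spring catch has snapped back over it (within 1 mm of rest), the bar sits in the keeper hook (within 3 to 4 mm), the hook is drawn by more than 2 mm and the mould's gap is under 1 mm (value of joint lever below 0.025 rad and value of joint each of catch, half below 0.001 m and value of joint keeper above 0.002 m and x of loop_bar in the frame of keeper_seat between -0.003 and 0.004 m and velocity of joint lever between -0.05 and 0.05 rad/s); the robot touches nothing.
It fails at once if the lever is forced more than 0.05 rad below flat, crushing its rubber rest (value of joint lever below -0.05 rad).
It fails at once if a bystander is pushed more than 15 mm (distance of any of oil_bottle, ring_clamp, steel_block from where it was at the start of the episode above 0.015 m).
It also fails if it takes over 72 s, if anything falls off the work surface, if the arm or the gripper's body presses on something with over 40 N, if the wrist force passes 120 N, or if a joint passes its speed limit or range.

ROBOT

A 7-joint arm with a two-finger parallel gripper is mounted at the origin on a cart in front of the work surface, level with it; the furniture and walls round the work are solid. World frame = base frame: x ahead of the robot, y to its left, z up, the work surface at z = 0. Lengths are in m, angles in rad, forces in N, time in s.
With the tool pointing down it reaches from about 0.35 to 0.9 m from the base axis. Payload 8.1 kg.
Tool frame: the origin (TCP) lies midway between the tips of the shut fingers; the grasp point (between the pads) lies 19 mm behind it; z points along the fingers, y is the line along which they close (so a half turn about z gives the same grasp; the last joint's range is limited). The gripper opens to 92 mm and grips with 3 to 60 N. Pads are 19 mm wide; open, the fingers measure 130 mm over their backs; the gripper's body (75 mm by 190 mm) begins 47 mm behind the grasp point.
Start: joints at [1.058, 0.434, 0.025, 1.573, -0.012, 1.134, -0.075], TCP at [0.249, -0.573, 0.227] pointing down, gripper open.
Joint ranges: [-2.62, 2.62], [-0.44, 2.09], [-1.27, 1.32], [0.08, 2.57], [-1.32, 4.46], [0.12, 2], [-2.74, 2.74]. Speed limits (rad/s): [2.22, 2.22, 3.01, 3.01, 3.14, 3.14, 3.14].

INTERFACE

Orientations are given as a rotation vector (axis times angle).
In Python, from cell import observe, get_image, camera_model, sign_off, recognise, silhouettes gives the robot as it stands.
- The arm moves only by the tool apply_moves, never from a script. Its argument "motion" is a list of rows, each an object of numbers: "x", "y", "z": the shift along the world's x, y, z in cm; "yaw": the turn about the world's z in degrees; "hand": the opening, from -1 (shut) to 1 (fully open), so that 0 is half open. In form: [{"x": .., "y": .., "z": .., "yaw": .., "hand": ..}, ...]. A call has 1 to 10 rows; each row is the pose to reach, as a shift and turn from the pose commanded when the call began; what a row does not reach only later rows make up. A row lasts 1/8 s, in which the tool goes at most 62.5 mm and 10.7 degrees, less where a joint would pass 70% of its speed; a pose out of reach is approached as far as the arm can. A call with a gripper value outside its range is refused whole. The fingers move at their own pace and stop on an object; "newtons" is the grip in N (left out, the last holds). Time passes only in rows, so rows that repeat a pose let the fingers close. It gives the time, the measured TCP pose, the force, the opening and the grip force at its end, in the units of the state.
- observe(): the state, without advancing time (a new reading comes with each control period).
- get_image(name): name is "scene" or "top" or "wrist"; returns the picture (384x512x3 uint8, blue, green, red); there is no depth.
- camera_model(name): a dict with "camera_matrix" (3x3 intrinsics, pixels), "k1" (the pictures are not rectified: a ray, as slopes to the right and down, at radius r is drawn at 1 + k1 r^2 times it, then the intrinsics apply), "T" (4x4, takes a point from camera to world coordinates). Camera axes: x right, y up, looking along -z (the intrinsics and any distortion apply to the point x, -y, -z); pixel columns grow to the right and rows downward; lengths in m; the calibration is good to about 2 mm. A picture is of the moment at which its call begins: read the wrist's pose just before it. camera_model takes no time and is no camera call; for the wrist camera it gives the pose at the moment of the call.
- sign_off(): hands the job in; it is judged then, once.
Trained networks look in the newest picture that a camera, given by its name, has taken for a name from the list of things; names that differ only in an ending like _2 or _b are one class to them, and where a whole thing is asked for, a point or a joint stands for the part that bears it (a point fixed in the world has none). Each returns a list of dicts, best first, with "p" (0 to 1); they miss things now and then, are a little off and sometimes report something else, mostly with a low value. They report only what shows in the picture. A call takes as long as a camera call.
- recognise(query, camera): "rect" ([left, top, right, bottom] in pixels, round what is visible of it).
- silhouettes(query, camera): "mask" (384x512 bool, what is visible of it) and "rect" ([left, top, right, bottom] in pixels, round what is visible of it).
The state is a dict: "clock": time; "joints": joint angles; "dq": joint speeds; "joint_efforts": joint torques, N m; "position": TCP position; "ee_rot": TCP orientation; "force": force on the tool from outside, world axes, zero at the start; "ft_torque": the same for the moment, N m; "width": opening from 0.0 (shut) to 1.0 (fully open); "gripper_force": force on a finger pad.
Only numpy, scipy, OpenCV 4.12 (cv2) and the standard library are available. Lean on these libraries where they do the work, as an engineer would, in place of code of your own. Each camera call takes 0.05 s, during which the arm holds its last target. There are 200 camera calls.

## Working session

There is one attempt and no reset: what is moved stays moved. The work goes in short steps, Python scripts to look and compute and a tool call to move; the robot and the scene stay as the last step left them, time stands still between calls to the robot, and variables do not carry over. Pictures are saved under pics/ and viewed, at most 10 in all, crops included, and the job is handed in when it is done.

Besides the shell and the picture viewer there is one more tool, called as a command line: name --argument value ..., lists and objects as JSON in quotes. apply_moves: Moves the arm, as the interface text tells. Its arguments: {"type":"object","properties":{"motion":{"type":"array","items":{"type":"object","properties":{"x":{"type":"number"},"y":{"type":"number"},"z":{"type":"number"},"yaw":{"type":"number"},"hand":{"type":"number"}}}},"newtons":{"type":"number"}},"required":["motion"]}

```bash
mkdir -p pics; cat > h.py <<'E'
import numpy as np, cv2
from cell import observe, get_image, camera_model, sign_off, recognise, silhouettes
def ray(cam,uv):
    m=camera_model(cam) if isinstance(cam,str) else cam
    K=np.array(m["camera_matrix"]);T=np.array(m["T"])
    p=cv2.undistortPoints(np.array([[uv]],float),K,np.array([m["k1"],0,0,0,0.]))[0,0]
    # iterated division model of cv2 equals 1+k1 r^2
    d=T[:3,:3]@np.array([p[0],-p[1],-1.]);return T[:3,3],d
def onz(cam,uv,z):
    o,d=ray(cam,uv);return o+d*(z-o[2])/d[2]
def proj(m,P):
    K=np.array(m["camera_matrix"]);T=np.array(m["T"])
    c=T[:3,:3].T@(np.array(P,float)-T[:3,3]);s=np.array([c[0],-c[1]])/-c[2]
    s=s*(1+m["k1"]*(s@s));return K[:2,:2]@s+K[:2,2]
E
python3 - <<'E'
from h import *
for c in("top","scene"):
    im=get_image(c);cv2.imwrite(f"pics/{c}0.png",im)
    for n in("mould","lever","loop_bar","loop","keeper","catch","rest","oil_bottle","ring_clamp","steel_block"):
        r=recognise(n,c)[:1]
        for q in r:
            u=q["rect"];ctr=((u[0]+u[2])/2,(u[1]+u[3])/2)
            print(c,n,round(q["p"],2),np.round(u),np.round(onz(c,ctr,.04),3))
    print(np.round(camera_model(c)["T"],3).tolist())
s=observe();print(s["clock"],s["position"],s["ee_rot"],s["force"])
E
```

```text
top mould 0.63 [132. 195. 235. 253.] [0.617 0.002 0.04 ]
top lever 0.79 [181. 211. 201. 238.] [ 0.616 -0.011  0.04 ]
top loop_bar 0.59 [178. 210. 196. 238.] [ 0.617 -0.004  0.04 ]
top loop 0.62 [179. 212. 194. 243.] [ 0.61  -0.003  0.04 ]
top keeper 0.55 [143. 224. 160. 242.] [0.597 0.064 0.04 ]
top oil_bottle 0.77 [323. 166. 348. 184.] [ 0.721 -0.294  0.04 ]
top ring_clamp 0.67 [136. 135. 194. 164.] [0.761 0.044 0.04 ]
top steel_block 0.67 [233. 126. 260. 153.] [ 0.786 -0.115  0.04 ]
[[0.028, 0.999, -0.042, 0.654], [-0.999, 0.029, 0.026, -0.108], [0.027, 0.041, 0.999, 0.989], [0.0, 0.0, 0.0, 1.0]]
scene mould 0.57 [269. 138. 348. 205.] [0.604 0.004 0.04 ]
scene lever 0.58 [297. 140. 316. 184.] [0.572 0.002 0.04 ]
scene loop_bar 0.56 [302. 145. 315. 156.] [0.533 0.009 0.04 ]
scene loop 0.6 [304. 139. 312. 160.] [0.531 0.008 0.04 ]
scene keeper 0.53 [327. 163. 337. 174.] [0.594 0.063 0.04 ]
scene rest 0.24 [295. 140. 310. 180.] [ 0.566 -0.008  0.04 ]
scene oil_bottle 0.8 [177. 198. 196. 224.] [ 0.723 -0.285  0.04 ]
scene ring_clamp 0.97 [305. 220. 353. 247.] [0.784 0.038 0.04 ]
scene steel_block 0.69 [250. 230. 274. 256.] [ 0.807 -0.112  0.04 ]
[[0.002, -0.794, 0.608, 1.304], [1.0, 0.002, -0.001, -0.11], [-0.0, 0.608, 0.794, 0.875], [0.0, 0.0, 0.0, 1.0]]
1.1 [ 0.24898381 -0.57327236  0.22676718] [3.07583602e+00 6.39049360e-01 4.51011583e-05] [-0.04423838  0.03185788 -0.21562874]
```

```bash
python3 - <<'E'
import cv2,numpy as np
a=cv2.imread("pics/top0.png")[170:270,110:260];b=cv2.imread("pics/scene0.png")[120:220,250:370]
a=cv2.resize(a,None,fx=4,fy=4,interpolation=cv2.INTER_CUBIC)[:, :];b=cv2.resize(b,None,fx=1.65,fy=1.65)
b=cv2.resize(cv2.imread("pics/scene0.png")[120:220,250:370],(200,167))
im=np.zeros((570,600,3),np.uint8);im[:400]=a;im[400:567,:200]=b
cv2.imwrite("pics/c0.png",im)
E
```

```text
(no output)
```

View pics/c0.png

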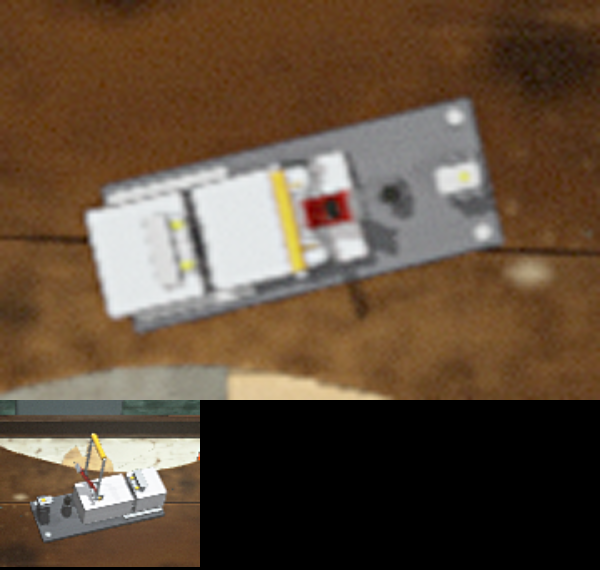

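```bash
cat > fit.py <<'E'
from h import *
from scipy.optimize import least_squares
m=camera_model("top")
f=lambda p:np.array(p)/4+np.array([110,170])-.375
obs=[((95,-38,8),(500,243)),]
pts=[((-95,-38,8),(470,98)),((-95,38,8),(500,243)),((95,-38,8),(100,186)),((95,38,8),(137,330)),((96,-26,44),(87,211)),((96,26,44),(112,318)),((45,-26,44),(190,185)),((45,26,44),(212,291))]
def W(p,P):
    c,s=np.cos(p[2]),np.sin(p[2]);P=np.array(P,float)/1000
    return np.array([p[0]+c*P[0]-s*P[1],p[1]+s*P[0]+c*P[1],P[2]])
def res(p): return np.concatenate([proj(m,W(p,P))-f(q) for P,q in pts])
if __name__=="__main__":
    r=least_squares(res,[.617,0,1.8]);p=r.x;print("pose",p,np.degrees(p[2]));print(np.round(r.fun.reshape(-1,2),1).tolist())
    def inm(X):
        d=X[:2]-p[:2];c,s=np.cos(p[2]),np.sin(p[2]);return np.round(1000*np.array([c*d[0]+s*d[1],-s*d[0]+c*d[1],X[2]]),1)
    for z in(.12,.13,.14,.145):print("bar",z,inm(onz("top",f((288,221)),z)))
    for z in(.09,.1,.11):print("levertip",z,inm(onz("top",f((335,208)),z)))
    print("lever base", inm(onz("top",f((308,212)),.06)))
    # scene: bar rect centre, intersect mould y=0 plane
    n=np.array([-np.sin(p[2]),np.cos(p[2]),0]);P0=np.array([p[0],p[1],0])
    g=lambda q:np.array(q)*.6+np.array([250,120-.6*400])
    for nm,q in (("bar",g((99,447))),("levtip",g((77,466))),("keeper",(332,168))):
        o,d=ray("scene",q);t=((P0-o)@n)/(d@n);print(nm,"scene",inm(o+t*d))
    np.save("pose.npy",p)
E
python3 fit.py
```

```text
pose [0.61719444 0.00345434 1.83300238] 105.02330045258671
[[-0.4, -0.2], [0.7, 0.1], [-0.0, -0.3], [-0.8, 0.6], [-0.0, -0.0], [-0.3, -0.5], [0.1, 0.3], [0.7, -0.0]]
bar 0.12 [ -6.6   0.7 120. ]
bar 0.13 [ -7.9   0.6 130. ]
bar 0.14 [ -9.2   0.5 140. ]
bar 0.145 [ -9.8   0.5 145. ]
levertip 0.09 [-25.2   0.2  90. ]
levertip 0.1 [-26.2   0.1 100. ]
levertip 0.11 [-2.73e+01  1.00e-01  1.10e+02]
lever base [-9.2 -0.7 60. ]
bar scene [ -7.   -0.  140.2]
levtip scene [-36.5   0.  110.1]
keeper scene [59.2 -0.  51. ]
```

apply_moves --motion '[{"x":4,"y":5,"z":0,"yaw":9,"hand":-1},{"x":8,"y":10.5,"z":0,"yaw":19,"hand":-1},{"x":12,"y":16,"z":0,"yaw":29,"hand":-1},{"x":16,"y":21,"z":0,"yaw":39,"hand":-1},{"x":20,"y":26.5,"z":0,"yaw":49,"hand":-1},{"x":24,"y":31.5,"z":0,"yaw":58,"hand":-1},{"x":28,"y":37,"z":0,"yaw":67,"hand":-1},{"x":32,"y":42,"z":0,"yaw":75,"hand":-1},{"x":36,"y":46.5,"z":0,"yaw":81.6,"hand":-1},{"x":38.9,"y":50,"z":0,"yaw":81.6,"hand":-1}]' --newtons 20

```text
clock: 2.35
position: [0.6336, -0.0788, 0.2268]
ee_rot: [1.91, 2.494, 0.0]
force: [0.5, -0.9, 0.2]
width: 0.011
gripper_force: 0.0
```

apply_moves --motion '[{"hand":-1},{"hand":-1},{"hand":-1}]'

```text
schema error: expected keys x, y, z, yaw, hand
```

```bash
cat > st.py <<'E'
from h import *
from scipy.spatial.transform import Rotation as R
p=np.load("pose.npy")
def inm(X):
    d=np.array(X)[:2]-p[:2];c,s=np.cos(p[2]),np.sin(p[2]);return np.round(1000*np.array([c*d[0]+s*d[1],-s*d[0]+c*d[1],X[2]]),1)
def state():
    s=observe();c,sn=np.cos(p[2]),np.sin(p[2]);F=s["force"];r=R.from_rotvec(s["ee_rot"]).as_matrix()
    print("t",round(s["clock"],2),"tcp",np.round(s["position"],4),"mould",inm(s["position"]),"F mould",np.round([c*F[0]+sn*F[1],-sn*F[0]+c*F[1],F[2]],1),"w",round(s["width"],2),"tool x deg",round(np.degrees(np.arctan2(r[1,0],r[0,0])),1),"tz",np.round(r[:,2],3))
E
python3 - <<'E'
from st import *
state();im=get_image("wrist");cv2.imwrite("pics/w1.png",im);print(np.round(camera_model("wrist")["T"],3).tolist())
m=camera_model("wrist")
from fit import W
for n,P in dict(c1=(-95,-38,8),c2=(-95,38,8),s1=(45,-26,44),s2=(45,26,44),b1=(-30,-26,44),b2=(-30,26,44)).items():print(n,np.round(proj(m,W(p,P))))
E
```

```text
t 2.35 tcp [ 0.6336 -0.0788  0.2268] mould [-83.7   5.5 226.8] F mould [-1.  -0.2  0.2] w 0.01 tool x deg 105.1 tz [ 0. -0. -1.]
[[0.963, -0.258, -0.073, 0.618], [0.268, 0.932, 0.244, -0.002], [0.005, -0.255, 0.967, 0.387], [0.0, 0.0, 0.0, 1.0]]
c1 [285. 179.]
c2 [219. 179.]
s1 [281.  45.]
s2 [226.  45.]
b1 [279. 125.]
b2 [227. 124.]
```

View pics/w1.png

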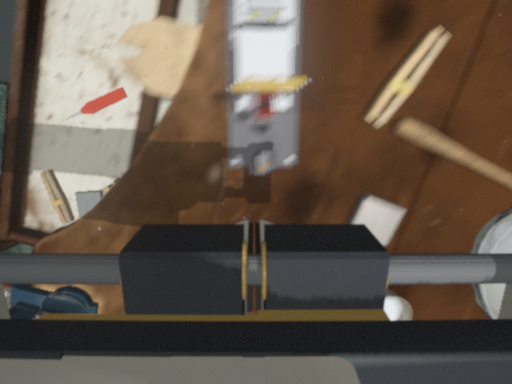

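```bash
python3 - <<'E'
from st import *
from fit import W
state();m=camera_model("wrist");im=get_image("wrist");cv2.imwrite("pics/w2.png",cv2.resize(im[20:200,170:350],None,fx=3.3,fy=3.3,interpolation=cv2.INTER_CUBIC))
for n,P in dict(c1=(-95,-38,8),c2=(-95,38,8),s1=(45,-26,44),s2=(45,26,44),b1=(-30,-26,44),b2=(-30,26,44),l=(-95+190,-38,8),k=(95,38,8)).items():
    q=proj(m,W(p,P));print(n,np.round(q),np.round((q-[170,20])*3.3))
E
```

```text
t 2.4 tcp [ 0.6376 -0.0684  0.2268] mould [-74.7  -1.  226.8] F mould [ 5.6 -4.9  1.8] w 0.0 tool x deg 105.6 tz [ 0.003  0.006 -1.   ]
c1 [285. 179.] [379. 526.]
c2 [219. 179.] [163. 524.]
s1 [281.  45.] [365.  84.]
s2 [226.  45.] [186.  82.]
b1 [279. 125.] [358. 346.]
b2 [227. 124.] [188. 344.]
l [291.  -1.] [399. -69.]
k [217.  -2.] [154. -71.]
```

View pics/w2.png

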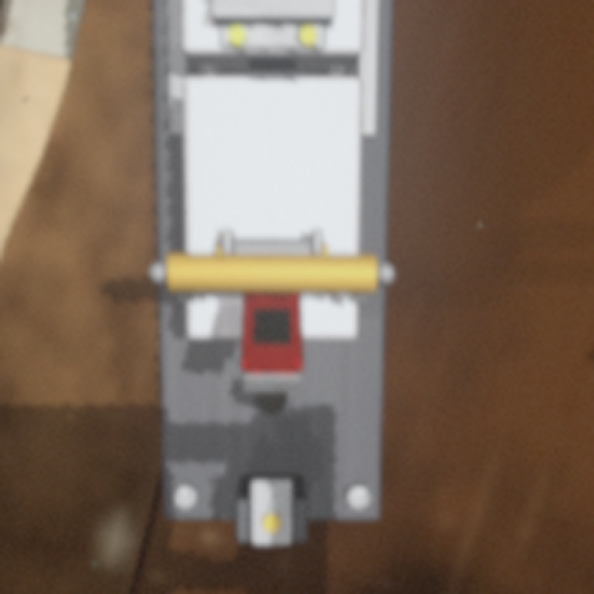

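apply_moves --motion '[{"x":-0.5,"y":1.9,"z":-4,"yaw":0,"hand":-1},{"x":-0.5,"y":1.9,"z":-9,"yaw":0,"hand":-1},{"x":-0.5,"y":1.9,"z":-13.2,"yaw":0,"hand":-1},{"x":-0.9,"y":3.3,"z":-13.2,"yaw":0,"hand":-1},{"x":-1.1,"y":4.1,"z":-13.2,"yaw":0,"hand":-1},{"x":-1.3,"y":4.8,"z":-13.2,"yaw":0,"hand":-1},{"x":-1.5,"y":5.5,"z":-13.2,"yaw":0,"hand":-1},{"x":-1.63,"y":6.1,"z":-13.3,"yaw":0,"hand":-1}]'

```text
clock: 3.45
position: [0.6166, -0.0185, 0.0947]
ee_rot: [1.91, 2.492, 0.002]
force: [0.2, -2.1, 1.0]
width: 0.002
gripper_force: 0.7
```

apply_moves --motion '[{"x":-0.2,"y":0.6,"z":-0.1,"yaw":0,"hand":-1},{"x":-0.35,"y":1.2,"z":-0.2,"yaw":0,"hand":-1},{"x":-0.5,"y":1.8,"z":-0.4,"yaw":0,"hand":-1},{"x":-0.65,"y":2.4,"z":-0.6,"yaw":0,"hand":-1},{"x":-0.8,"y":3.0,"z":-0.8,"yaw":0,"hand":-1},{"x":-0.87,"y":3.24,"z":-0.8,"yaw":0,"hand":-1},{"x":-0.87,"y":3.24,"z":-0.8,"yaw":0,"hand":-1}]'

```text
clock: 4.32
position: [0.6072, 0.0138, 0.0856]
ee_rot: [-1.91, -2.494, -0.0]
force: [-0.5, -0.1, -0.6]
width: 0.005
gripper_force: 0.1
```

```bash
python3 - <<'E'
from st import *
state()
a=cv2.resize(get_image("top")[170:270,110:260],None,fx=4,fy=4,interpolation=cv2.INTER_CUBIC);b=cv2.resize(get_image("scene")[120:220,250:370],None,fx=5,fy=5,interpolation=cv2.INTER_CUBIC)[100:]
im=np.zeros((600,800,3),np.uint8);im[:200,:300]=cv2.resize(a,(300,200));im[200:600,:600]=b;cv2.imwrite("pics/s2.png",im)
E
```

```text
t 4.33 tcp [0.6072 0.0138 0.0856] mould [12.6  6.9 85.6] F mould [ 0.   0.5 -0.6] w 0.0 tool x deg 105.1 tz [-0.  0. -1.]
```

View pics/s2.png

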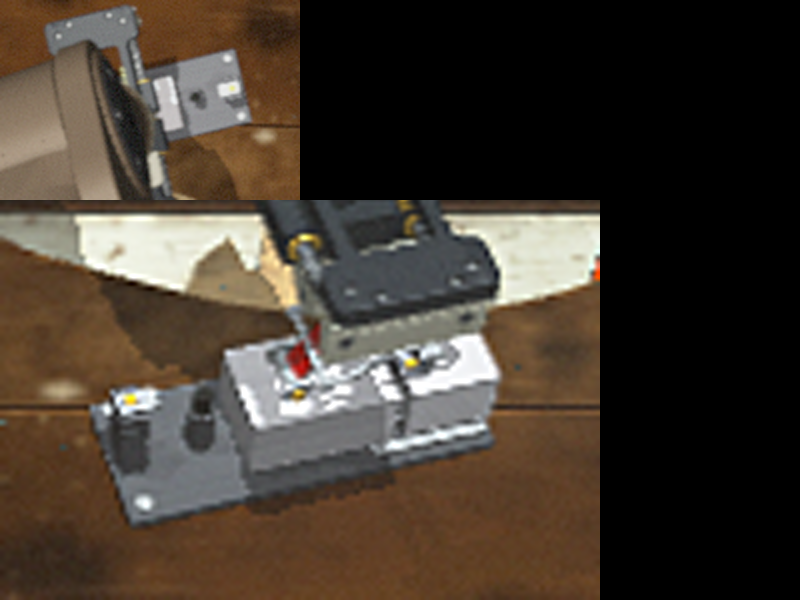

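```bash
python3 - <<'E'
from st import *
from fit import W
m=camera_model("scene")
g=lambda P:np.round((proj(m,W(p,P))-[250,120])*5-[0,100]+[0,200])
for n,P in dict(piv=(-5,0,48),tcp=(12.6,6.9,85.6),tcpL=(3,6.9,85.6),tcpR=(22,6.9,85.6),bodyL=(-25,7,152),bodyR=(50,7,152),lev16=(-5-70*np.cos(1.6),0,48+70*np.sin(1.6)),lev20=(-5-70*np.cos(2),0,48+70*np.sin(2)),lev22=(-5-70*np.cos(2.25),0,48+70*np.sin(2.25)),lev16w=(-5-18*np.cos(1.6),-8,66),hook=(64,0,50)).items():print(n,g(P))
E
```

```text
piv [285. 370.]
tcp [322. 301.]
tcpL [303. 305.]
tcpR [341. 298.]
bodyL [256. 220.]
bodyR [413. 188.]
lev16 [301. 272.]
lev20 [355. 270.]
lev22 [383. 277.]
lev16w [295. 358.]
hook [419. 339.]
```

apply_moves --motion '[{"x":0.5,"y":-1.5,"z":0,"yaw":0,"hand":-1},{"x":1.0,"y":-3.0,"z":2,"yaw":0,"hand":-1},{"x":1.9,"y":-5.5,"z":7,"yaw":0,"hand":-1},{"x":2.8,"y":-7.8,"z":11.5,"yaw":0,"hand":-1},{"x":2.8,"y":-7.8,"z":11.5,"yaw":0,"hand":-1},{"x":2.8,"y":-7.8,"z":11.5,"yaw":0,"hand":-1}]'

```text
clock: 5.18
position: [0.635, -0.0653, 0.2002]
ee_rot: [-1.912, -2.492, 0.001]
force: [-0.5, 0.7, -0.2]
width: 0.001
gripper_force: 0.0
```

```bash
python3 - <<'E'
from st import *
from fit import W
state();m=camera_model("wrist");w=get_image("wrist")
b=get_image("scene")[120:220,250:370];t=get_image("top")[170:270,110:260]
im=np.zeros((600,800,3),np.uint8);z=lambda i,s:cv2.resize(i,s,interpolation=cv2.INTER_CUBIC)
im[:,:400]=z(w[0:200,190:323],(400,600));im[:333,400:]=z(b,(400,333));im[333:600,400:]=z(t,(400,267));cv2.imwrite("pics/s3.png",im)
for n,P in dict(s1=(50,-26,44),s2=(50,26,44)).items():print(n,np.round((proj(m,W(p,P))-[190,0])*3))
E
```

```text
t 5.17 tcp [ 0.635  -0.0653  0.2002] mould [-71.1   0.6 200.2] F mould [ 0.8  0.3 -0.2] w 0.0 tool x deg 105.0 tz [-0.001  0.    -1.   ]
s1 [285. 113.]
s2 [106. 113.]
```

View pics/s3.png

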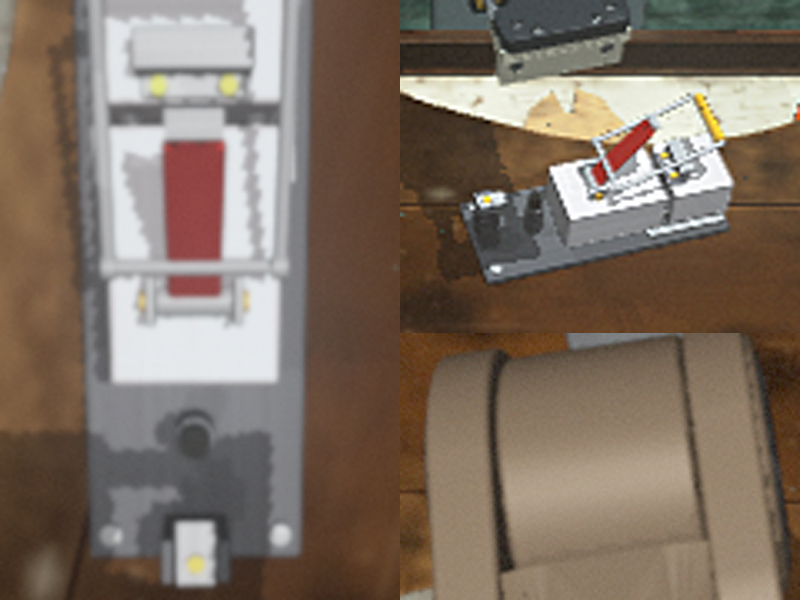

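```bash
python3 - <<'E'
from st import *
n=np.array([-np.sin(p[2]),np.cos(p[2]),0]);P0=np.array([p[0],p[1],0])
def pl(q,y=0):
    o,d=ray("scene",q);t=((P0+n*y-o)@n)/(d@n);return inm(o+t*d)
g=lambda u,v:((u-400)*.3+250,v*.3+120)
print("bar",pl(g(710,117)),"lever end",pl(g(650,127)))
m=camera_model("top");f=lambda q:np.array(q)/4+np.array([110,170])-.375
for q in((153,217),(168,288),(160,252),(178,225),(186,265)):print(q,inm(onz("top",f(q),.0565)),inm(onz("top",f(q),.05)))
m=camera_model("wrist")
for q in((193,28),(193,70),(193,85)):print(q,inm(onz("wrist",(q[0]/3+190,q[1]/3),.0565)))
get_image("scene")
print(recognise("loop_bar","scene")[:1],recognise("keeper","scene")[:1])
E
```

```text
bar [81.7  0.  91.4] lever end [35.9 -0.  94.1]
(153, 217) [ 63.4 -15.6  56.5] [ 64.7 -15.7  50. ]
(168, 288) [64.1 19.  56.5] [65.3 19.2 50. ]
(160, 252) [63.9  1.4 56.5] [65.2  1.5 50. ]
(178, 225) [52.8 -9.1 56.5] [54.  -9.1 50. ]
(186, 265) [53.3 10.4 56.5] [54.5 10.5 50. ]
(193, 28) [71.   1.5 56.5]
(193, 70) [60.3  1.5 56.5]
(193, 85) [56.4  1.4 56.5]
[{'rect': [329.3, 161.7, 335.0, 176.1], 'p': 0.73}] [{'rect': [267.3, 146.3, 348.1, 206.9], 'p': 0.42}]
```

apply_moves --motion '[{"x":-1.2,"y":4.5,"z":0,"yaw":0,"hand":-1},{"x":-2.6,"y":9.5,"z":0,"yaw":0,"hand":-1},{"x":-4.0,"y":15.2,"z":0,"yaw":0,"hand":-1},{"x":-4.0,"y":15.2,"z":-3,"yaw":0,"hand":-1},{"x":-4.0,"y":15.2,"z":-6.5,"yaw":0,"hand":-1},{"x":-4.0,"y":15.2,"z":-9.5,"yaw":0,"hand":-1},{"x":-4.0,"y":15.2,"z":-9.5,"yaw":0,"hand":-1}]'

```text
clock: 6.35
position: [0.5935, 0.0872, 0.1035]
ee_rot: [-1.908, -2.492, 0.006]
force: [-0.4, -0.2, 0.5]
width: 0.011
gripper_force: 0.0
```

apply_moves --motion '[{"x":0,"y":0.1,"z":-1,"yaw":0,"hand":-1},{"x":0,"y":0.2,"z":-2,"yaw":0,"hand":-1},{"x":0,"y":0.3,"z":-3,"yaw":0,"hand":-1},{"x":0,"y":0.3,"z":-3.8,"yaw":0,"hand":-1},{"x":0,"y":0.3,"z":-4.5,"yaw":0,"hand":-1},{"x":0,"y":0.3,"z":-4.9,"yaw":0,"hand":-1},{"x":0,"y":0.3,"z":-4.9,"yaw":0,"hand":-1}]'

```text
clock: 7.22
position: [0.5953, 0.0904, 0.0565]
ee_rot: [-1.911, -2.493, 0.0]
force: [0.1, 0.5, 0.9]
width: 0.008
gripper_force: 0.0
```

```bash
python3 -c "
from st import *
state()"
```

```text
t 7.22 tcp [0.5953 0.0904 0.0565] mould [89.6 -1.4 56.5] F mould [ 0.5 -0.2  0.9] w 0.01 tool x deg 105.1 tz [-0. -0. -1.]
```

apply_moves --motion '[{"x":0,"y":0,"z":-0.2,"yaw":0,"hand":-1},{"x":0,"y":0,"z":-0.4,"yaw":0,"hand":-1},{"x":0,"y":0,"z":-0.4,"yaw":0,"hand":-1}]'

```text
clock: 7.6
position: [0.5953, 0.0904, 0.0527]
ee_rot: [-1.911, -2.494, 0.0]
force: [-1.2, -0.2, 0.9]
width: 0.006
gripper_force: 0.0
```

```bash
python3 - <<'E'
from st import *
state();b=get_image("scene")[120:220,250:370]
cv2.imwrite("pics/s4.png",cv2.resize(b,(600,500),interpolation=cv2.INTER_CUBIC))
E
```

```text
t 7.6 tcp [0.5953 0.0904 0.0527] mould [89.7 -1.4 52.7] F mould [0.1 1.2 0.9] w 0.01 tool x deg 105.1 tz [-0. -0. -1.]
```

View pics/s4.png

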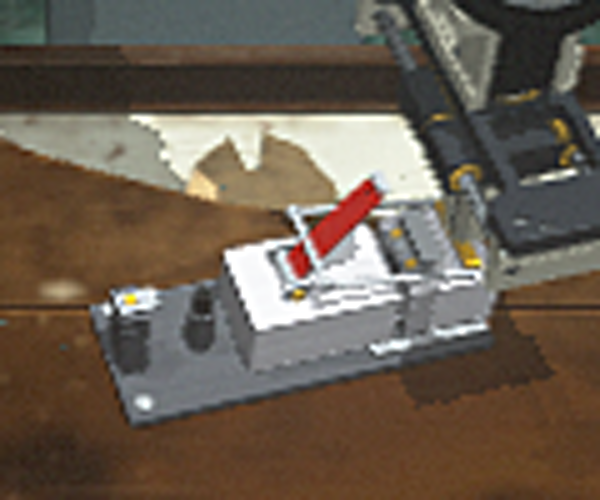

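apply_moves --motion '[{"x":0,"y":0,"z":-0.12,"yaw":0,"hand":-1},{"x":0,"y":0,"z":-0.12,"yaw":0,"hand":-1},{"x":-0.1,"y":0.3,"z":1.5,"yaw":0,"hand":-1},{"x":-0.6,"y":1.65,"z":1.5,"yaw":0,"hand":-1},{"x":-0.6,"y":1.65,"z":1.5,"yaw":0,"hand":-1},{"x":-0.6,"y":1.65,"z":0,"yaw":0,"hand":-1},{"x":-0.6,"y":1.65,"z":-0.57,"yaw":0,"hand":-1},{"x":-0.6,"y":1.65,"z":-0.57,"yaw":0,"hand":-1}]'

```text
clock: 8.65
position: [0.5887, 0.1064, 0.0458]
ee_rot: [-1.91, -2.492, 0.003]
force: [0.9, -0.7, 0.1]
width: 0.004
gripper_force: 0.0
```

apply_moves --motion '[{"x":0.1,"y":-0.4,"z":0,"yaw":0,"hand":-1},{"x":0.2,"y":-0.7,"z":0,"yaw":0,"hand":-1},{"x":0.26,"y":-1.0,"z":0,"yaw":0,"hand":-1},{"x":0.34,"y":-1.3,"z":0,"yaw":0,"hand":-1},{"x":0.34,"y":-1.3,"z":0,"yaw":0,"hand":-1}]'

```text
clock: 9.28
position: [0.5927, 0.0958, 0.0473]
ee_rot: [-1.909, -2.494, -0.003]
force: [-0.8, 5.2, -1.8]
width: 0.006
gripper_force: 2.6
```

```bash
python3 -c "
from st import *
state()"
```

```text
t 9.28 tcp [0.5927 0.0958 0.0473] mould [95.5 -0.2 47.3] F mould [ 5.2 -0.5 -1.8] w 0.01 tool x deg 105.1 tz [ 0.     0.002 -1.   ]
```

apply_moves --motion '[{"x":0.08,"y":-0.3,"z":0,"yaw":0,"hand":-1},{"x":0.16,"y":-0.6,"z":0,"yaw":0,"hand":-1},{"x":0.22,"y":-0.8,"z":0,"yaw":0,"hand":-1},{"x":0.22,"y":-0.8,"z":0,"yaw":0,"hand":-1}]'

```text
clock: 9.78
position: [0.5948, 0.0876, 0.0473]
ee_rot: [-1.909, -2.494, -0.003]
force: [-1.1, 3.9, -0.9]
width: 0.007
gripper_force: 2.5
```

```bash
python3 -c "
from st import *
state()"
```

```text
t 9.78 tcp [0.5948 0.0876 0.0473] mould [87.1 -0.2 47.3] F mould [ 4.   0.1 -0.9] w 0.01 tool x deg 105.1 tz [ 0.     0.002 -1.   ]
```

apply_moves --motion '[{"x":0.06,"y":-0.2,"z":0,"yaw":0,"hand":-1},{"x":0.1,"y":-0.4,"z":0,"yaw":0,"hand":-1},{"x":0.1,"y":-0.4,"z":0,"yaw":0,"hand":-1}]'

```text
clock: 10.15
position: [0.5958, 0.0841, 0.0473]
ee_rot: [-1.908, -2.494, -0.004]
force: [-0.7, 6.5, -1.4]
width: 0.004
gripper_force: 3.1
```

apply_moves --motion '[{"x":0.03,"y":-0.1,"z":0,"yaw":0,"hand":-1},{"x":0.05,"y":-0.2,"z":0,"yaw":0,"hand":-1},{"x":0.05,"y":-0.2,"z":0,"yaw":0,"hand":-1}]'

```text
clock: 10.52
position: [0.5959, 0.0836, 0.0473]
ee_rot: [-1.906, -2.494, -0.005]
force: [-1.4, 9.4, -1.3]
width: 0.007
gripper_force: 4.9
```

```bash
python3 -c "
from st import *
state()"
```

```text
t 10.53 tcp [0.5959 0.0836 0.0473] mould [82.9 -0.2 47.3] F mould [ 9.4 -1.  -1.3] w 0.01 tool x deg 105.2 tz [-0.     0.004 -1.   ]
```

apply_moves --motion '[{"x":0.03,"y":-0.1,"z":0,"yaw":0,"hand":-1},{"x":0.04,"y":-0.15,"z":0,"yaw":0,"hand":-1},{"x":0.04,"y":-0.15,"z":0,"yaw":0,"hand":-1}]'

```text
clock: 10.9
position: [0.5961, 0.0829, 0.0474]
ee_rot: [-1.905, -2.494, -0.006]
force: [-3.0, 10.6, -1.0]
width: 0.008
gripper_force: 5.9
```

```bash
python3 - <<'E'
from st import *
state();b=get_image("scene")[120:220,250:370]
cv2.imwrite("pics/s5.png",cv2.resize(b,(720,600),interpolation=cv2.INTER_CUBIC))
E
```

```text
t 10.9 tcp [0.5961 0.0829 0.0474] mould [82.2 -0.3 47.4] F mould [11.1  0.2 -1. ] w 0.01 tool x deg 105.3 tz [-0.     0.005 -1.   ]
```

View pics/s5.png

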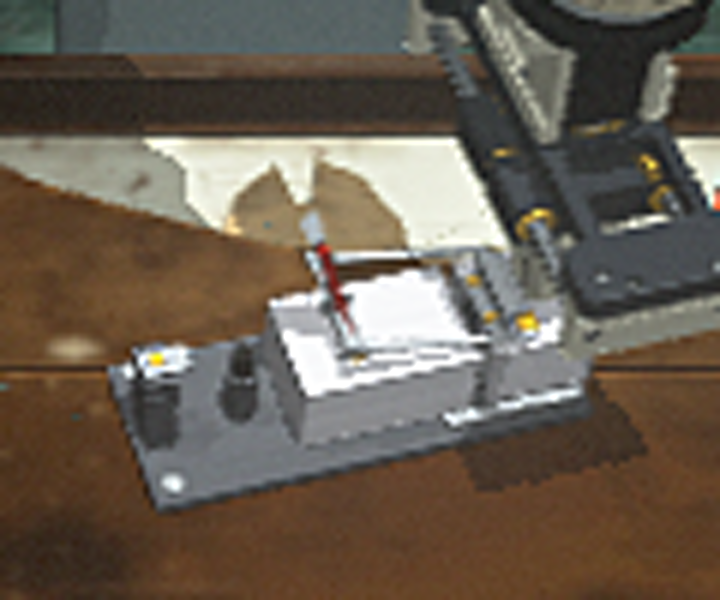

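apply_moves --motion '[{"x":-0.3,"y":1.2,"z":0,"yaw":0,"hand":-1},{"x":-0.3,"y":1.2,"z":2,"yaw":0,"hand":-1},{"x":-0.3,"y":1.2,"z":7,"yaw":0,"hand":-1},{"x":-0.3,"y":1.2,"z":12,"yaw":0,"hand":-1},{"x":0.4,"y":-1.5,"z":15.3,"yaw":0,"hand":-1},{"x":1.4,"y":-5.3,"z":15.3,"yaw":0,"hand":-1},{"x":1.4,"y":-5.3,"z":15.3,"yaw":0,"hand":-1},{"x":1.4,"y":-5.3,"z":15.3,"yaw":0,"hand":-1}]'

```text
clock: 11.95
position: [0.6106, 0.0257, 0.1999]
ee_rot: [-1.911, -2.493, 0.0]
force: [0.1, 0.5, -0.3]
width: 0.002
gripper_force: 0.0
```

```bash
python3 - <<'E'
from st import *
from fit import W
state();m=camera_model("wrist");w=get_image("wrist");s=get_image("scene")
q0=np.round(proj(m,W(p,(50,0,48)))).astype(int);x0,y0=max(q0[0]-66,0),max(min(q0[1]-110,184),0)
c=w[y0:y0+200,x0:x0+133];print(x0,y0,c.shape)
im=np.zeros((600,800,3),np.uint8);z=lambda i,s:cv2.resize(i,s,interpolation=cv2.INTER_CUBIC)
im[:,:400]=z(c,(400,600));im[:333,400:]=z(s[120:220,250:370],(400,333));cv2.imwrite("pics/s6.png",im)
ms=camera_model("scene")
for n,P in dict(seat66=(66,0,48),seat70=(70,0,48),lip67=(67,0,56.5),lip71=(71,0,56.5),s45=(45,0,44),end91=(91,-26,44),end96=(96,-26,44),piv=(-5,0,48)).items():print(n,"wrist",np.round((proj(m,W(p,P))-[x0,y0])*3),"scene",np.round((proj(ms,W(p,P))-[250,120])*3.33+[400,0]))
for a in(1.1,1.2,1.3,1.4,1.5):print(a,np.round((proj(ms,W(p,(-5-70*np.cos(a),0,48+70*np.sin(a))))-[250,120])*3.33+[400,0]))
E
```

```text
t 11.95 tcp [0.6106 0.0257 0.1999] mould [ 23.2   0.6 199.9] F mould [ 0.5 -0.2 -0.3] w 0.0 tool x deg 105.1 tz [-0.  0. -1.]
189 36 (200, 133, 3)
seat66 wrist [198. 276.] scene [681. 161.]
seat70 wrist [198. 263.] scene [686. 160.]
lip67 wrist [198. 276.] scene [684. 153.]
lip71 wrist [198. 262.] scene [689. 152.]
s45 wrist [198. 343.] scene [654. 170.]
end91 wrist [284. 192.] scene [725. 183.]
end96 wrist [284. 175.] scene [732. 182.]
piv wrist [198. 498.] scene [590. 180.]
1.1 [554. 132.]
1.2 [563. 127.]
1.3 [572. 123.]
1.4 [581. 120.]
1.5 [591. 117.]
```

View pics/s6.png

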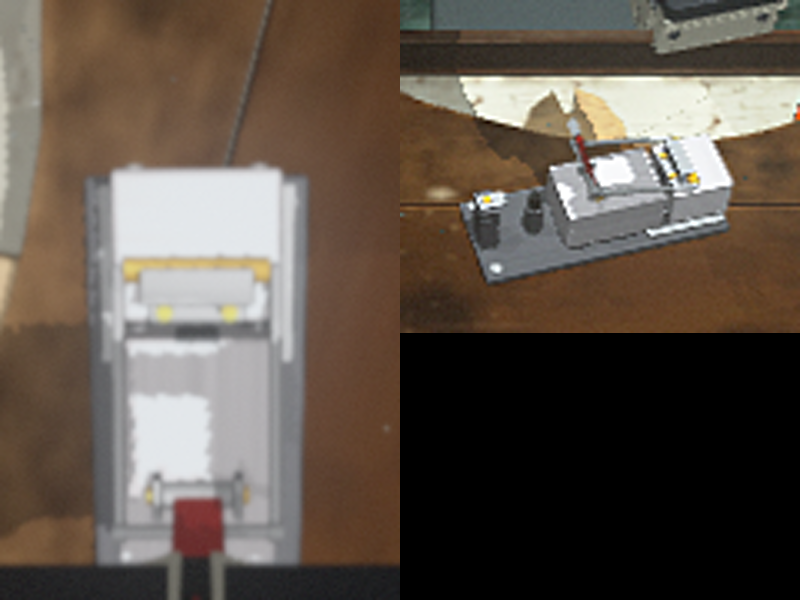

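apply_moves --motion '[{"x":0.53,"y":-1.74,"z":-3,"yaw":0,"hand":-1},{"x":0.53,"y":-1.74,"z":-6.5,"yaw":0,"hand":-1},{"x":0.53,"y":-1.74,"z":-9.7,"yaw":0,"hand":-1},{"x":0.53,"y":-1.74,"z":-9.7,"yaw":0,"hand":-1},{"x":0.53,"y":-1.74,"z":-9.7,"yaw":0,"hand":-1}]'

```text
clock: 12.68
position: [0.6168, 0.009, 0.1042]
ee_rot: [1.909, 2.494, 0.002]
force: [0.6, -0.1, 0.5]
width: 0.001
gripper_force: 0.0
```

apply_moves --motion '[{"x":0.2,"y":-0.7,"z":0,"yaw":0,"hand":-1},{"x":0.35,"y":-1.3,"z":0,"yaw":0,"hand":-1},{"x":0.48,"y":-1.8,"z":-0.2,"yaw":0,"hand":-1},{"x":0.62,"y":-2.3,"z":-0.4,"yaw":0,"hand":-1},{"x":0.75,"y":-2.8,"z":-0.7,"yaw":0,"hand":-1},{"x":0.87,"y":-3.25,"z":-1.0,"yaw":0,"hand":-1},{"x":0.98,"y":-3.65,"z":-1.35,"yaw":0,"hand":-1},{"x":1.09,"y":-4.06,"z":-1.75,"yaw":0,"hand":-1},{"x":1.09,"y":-4.06,"z":-1.75,"yaw":0,"hand":-1}]'

```text
clock: 13.8
position: [0.6268, -0.033, 0.085]
ee_rot: [-1.911, -2.493, 0.001]
force: [0.9, 0.9, 1.7]
width: 0.008
gripper_force: 0.7
```

```bash
python3 -c "
from st import *
state()"
```

```text
t 13.8 tcp [ 0.6268 -0.033   0.085 ] mould [-37.7   0.2  85. ] F mould [ 0.7 -1.1  1.7] w 0.01 tool x deg 105.1 tz [-0.001 -0.    -1.   ]
```

```bash
python3 - <<'E'
from st import *
b=get_image("scene")[120:220,250:370]
cv2.imwrite("pics/s7.png",cv2.resize(b,(720,600),interpolation=cv2.INTER_CUBIC))
E
```

```text
(no output)
```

View pics/s7.png

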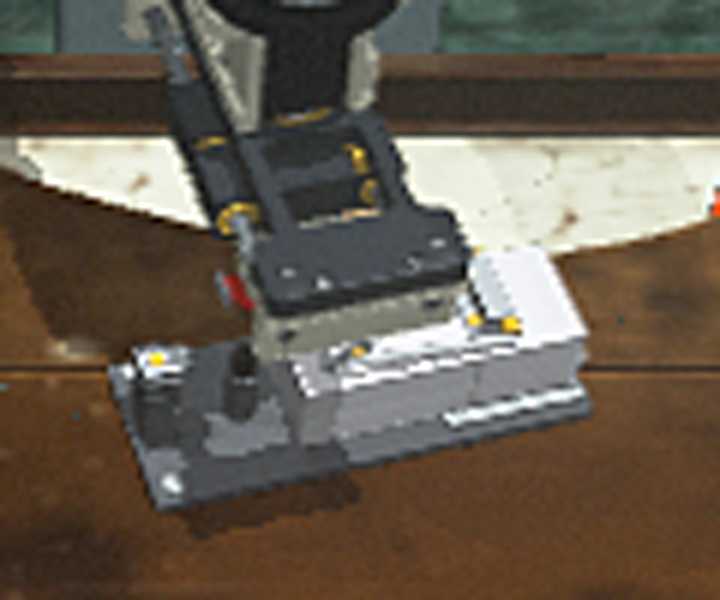

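apply_moves --motion '[{"x":0.08,"y":-0.3,"z":-0.4,"yaw":0,"hand":-1},{"x":0.16,"y":-0.58,"z":-0.84,"yaw":0,"hand":-1},{"x":0.2,"y":-0.76,"z":-1.2,"yaw":0,"hand":-1},{"x":0.25,"y":-0.94,"z":-1.6,"yaw":0,"hand":-1},{"x":0.29,"y":-1.07,"z":-2.0,"yaw":0,"hand":-1},{"x":0.32,"y":-1.19,"z":-2.4,"yaw":0,"hand":-1},{"x":0.34,"y":-1.28,"z":-2.7,"yaw":0,"hand":-1},{"x":0.34,"y":-1.28,"z":-2.7,"yaw":0,"hand":-1}]'

```text
clock: 14.85
position: [0.6304, -0.0458, 0.0581]
ee_rot: [-1.911, -2.493, 0.001]
force: [-0.4, -0.0, -0.5]
width: 0.006
gripper_force: 0.0
```

```bash
python3 -c "
from st import *
state()"
```

```text
t 14.85 tcp [ 0.6304 -0.0458  0.0581] mould [-51.    0.1  58.1] F mould [ 0.1  0.3 -0.5] w 0.01 tool x deg 105.1 tz [-0. -0. -1.]
```

apply_moves --motion '[{"x":0,"y":0,"z":-0.15,"yaw":0,"hand":-1},{"x":0,"y":0,"z":-0.3,"yaw":0,"hand":-1},{"x":0,"y":0,"z":-0.4,"yaw":0,"hand":-1},{"x":0,"y":0,"z":-0.4,"yaw":0,"hand":-1}]'

```text
clock: 15.35
position: [0.6307, -0.0461, 0.0551]
ee_rot: [1.911, 2.492, -0.001]
force: [-1.8, -2.0, 7.0]
width: 0.006
gripper_force: 2.9
```

apply_moves --motion '[{"x":0,"y":0,"z":-0.1,"yaw":0,"hand":-1},{"x":0,"y":0,"z":-0.1,"yaw":0,"hand":-1}]'

```text
clock: 15.6
position: [0.6308, -0.0461, 0.0547]
ee_rot: [1.911, 2.492, -0.001]
force: [-3.4, -1.8, 11.3]
width: 0.006
gripper_force: 5.8
```

apply_moves --motion '[{"x":0,"y":0,"z":-0.1,"yaw":0,"hand":-1},{"x":0,"y":0,"z":-0.1,"yaw":0,"hand":-1}]'

```text
clock: 15.85
position: [0.6309, -0.0462, 0.0541]
ee_rot: [1.911, 2.492, -0.001]
force: [-3.9, -2.3, 14.6]
width: 0.007
gripper_force: 7.5
```

apply_moves --motion '[{"x":0,"y":0,"z":-0.05,"yaw":0,"hand":-1},{"x":0,"y":0,"z":-0.05,"yaw":0,"hand":-1}]'

```text
clock: 16.1
position: [0.631, -0.0462, 0.0539]
ee_rot: [1.91, 2.491, -0.0]
force: [-6.4, -3.0, 18.2]
width: 0.004
gripper_force: 9.1
```

apply_moves --motion '[{"x":0,"y":0,"z":-0.05,"yaw":0,"hand":-1},{"x":0,"y":0,"z":-0.05,"yaw":0,"hand":-1}]'

```text
clock: 16.35
position: [0.631, -0.0462, 0.0532]
ee_rot: [1.911, 2.491, -0.0]
force: [-5.3, -2.5, 15.8]
width: 0.006
gripper_force: 8.1
```

```bash
python3 -c "
from st import *
state()"
```

```text
t 16.35 tcp [ 0.631  -0.0462  0.0532] mould [-51.5  -0.4  53.2] F mould [-1.1  5.7 15.8] w 0.01 tool x deg 105.0 tz [ 0.001 -0.001 -1.   ]
```

apply_moves --motion '[{"x":0,"y":0,"z":-0.05,"yaw":0,"hand":-1},{"x":0,"y":0,"z":-0.05,"yaw":0,"hand":-1}]'

```text
clock: 16.6
position: [0.631, -0.0462, 0.053]
ee_rot: [1.91, 2.491, -0.0]
force: [-6.4, -2.7, 19.5]
width: 0.003
gripper_force: 9.8
```

apply_moves --motion '[{"x":0,"y":0,"z":-0.05,"yaw":0,"hand":-1},{"x":0,"y":0,"z":-0.05,"yaw":0,"hand":-1}]'

```text
clock: 16.85
position: [0.631, -0.0463, 0.0529]
ee_rot: [1.91, 2.491, -0.0]
force: [-7.3, -2.1, 22.2]
width: 0.005
gripper_force: 11.4
```

apply_moves --motion '[{"x":0,"y":0,"z":-0.05,"yaw":0,"hand":-1},{"x":0,"y":0,"z":-0.05,"yaw":0,"hand":-1}]'

```text
clock: 17.1
position: [0.631, -0.0463, 0.052]
ee_rot: [1.91, 2.491, -0.0]
force: [-5.2, -3.0, 17.7]
width: 0.004
gripper_force: 8.8
```

```bash
python3 -c "
from st import *
state()"
```

```text
t 17.1 tcp [ 0.631  -0.0463  0.052 ] mould [-51.6  -0.4  52. ] F mould [-1.6  5.8 17.7] w 0.0 tool x deg 105.0 tz [ 0.002 -0.002 -1.   ]
```

apply_moves --motion '[{"x":0,"y":0,"z":-0.05,"yaw":0,"hand":-1},{"x":0,"y":0,"z":-0.05,"yaw":0,"hand":-1}]'

```text
clock: 17.35
position: [0.6311, -0.0463, 0.0518]
ee_rot: [1.91, 2.491, -0.0]
force: [-6.9, -2.3, 21.7]
width: 0.008
gripper_force: 10.8
```

apply_moves --motion '[{"x":0,"y":0,"z":-0.03,"yaw":0,"hand":-1},{"x":0,"y":0,"z":-0.03,"yaw":0,"hand":-1}]'

```text
clock: 17.6
position: [0.6311, -0.0463, 0.0517]
ee_rot: [1.91, 2.491, -0.0]
force: [-8.1, -1.7, 23.9]
width: 0.003
gripper_force: 11.9
```

apply_moves --motion '[{"x":0,"y":0,"z":-0.02,"yaw":0,"hand":-1},{"x":0,"y":0,"z":-0.02,"yaw":0,"hand":-1}]'

```text
clock: 17.85
position: [0.6311, -0.0463, 0.0517]
ee_rot: [1.91, 2.491, -0.001]
force: [-8.2, -3.5, 25.6]
width: 0.007
gripper_force: 12.6
```

apply_moves --motion '[{"x":0,"y":0,"z":0.15,"yaw":0,"hand":-1},{"x":0,"y":0,"z":0.2,"yaw":0,"hand":-1}]'

```text
clock: 18.1
position: [0.631, -0.0463, 0.0522]
ee_rot: [1.911, 2.491, -0.0]
force: [-1.7, -1.9, 8.5]
width: 0.008
gripper_force: 4.2
```

apply_moves --motion '[{"x":0,"y":0,"z":0.1,"yaw":0,"hand":-1},{"x":0,"y":0,"z":0.1,"yaw":0,"hand":-1}]'

```text
clock: 18.35
position: [0.6309, -0.0459, 0.0524]
ee_rot: [1.911, 2.492, 0.0]
force: [-1.0, -2.5, 5.9]
width: 0.006
gripper_force: 3.0
```

apply_moves --motion '[{"x":0,"y":0,"z":0.1,"yaw":0,"hand":-1},{"x":0,"y":0,"z":0.1,"yaw":0,"hand":-1}]'

```text
clock: 18.6
position: [0.6302, -0.0449, 0.0527]
ee_rot: [-1.91, -2.493, -0.0]
force: [-0.0, 0.0, -0.0]
width: 0.004
gripper_force: 0.0
```

apply_moves --motion '[{"x":0,"y":0,"z":2,"yaw":0,"hand":-1},{"x":0.1,"y":-0.3,"z":7,"yaw":0,"hand":-1},{"x":0.4,"y":-1.5,"z":12,"yaw":0,"hand":-1},{"x":0.8,"y":-3,"z":14.7,"yaw":0,"hand":-1},{"x":0.8,"y":-3,"z":14.7,"yaw":0,"hand":-1},{"x":0.8,"y":-3,"z":14.7,"yaw":0,"hand":-1}]'

```text
clock: 19.35
position: [0.638, -0.0748, 0.2]
ee_rot: [-1.91, -2.494, -0.0]
force: [-0.4, 0.5, 0.3]
width: 0.01
gripper_force: 0.0
```

```bash
python3 - <<'E'
from st import *
from fit import W
state();m=camera_model("wrist");w=get_image("wrist");s=get_image("scene");ms=camera_model("scene")
z=lambda i,s:cv2.resize(i,s,interpolation=cv2.INTER_CUBIC)
q=proj(m,W(p,(-50,0,50)));x0,y0=int(q[0])-50,max(0,min(int(q[1])-95,234))
q2=proj(ms,W(p,(-60,0,50)));X,Y=int(q2[0])-25,int(q2[1])-25
im=np.zeros((600,800,3),np.uint8);im[:,:400]=z(w[y0:y0+150,x0:x0+100],(400,600));im[:400,400:]=z(s[Y:Y+50,X:X+50],(400,400));cv2.imwrite("pics/s8.png",im)
for n,P in {"end a=0":(-75,0,50),"end a=.04":(-75,0,52.8),"end a=.1":(-74.6,0,57),"seam":(45,26,44)}.items():print(n,"wrist",np.round((proj(m,W(p,P))-[x0,y0])*4),"scene",np.round((proj(ms,W(p,P))-[X,Y])*8+[400,0]))
E
```

```text
t 19.35 tcp [ 0.638  -0.0748  0.2   ] mould [-81.    0.2 200. ] F mould [0.6 0.2 0.3] w 0.01 tool x deg 105.1 tz [-0.  0. -1.]
end a=0 wrist [202. 488.] scene [555. 211.]
end a=.04 wrist [202. 490.] scene [556. 205.]
end a=.1 wrist [203. 492.] scene [557. 196.]
seam wrist [ 84. -58.] scene [901.  82.]
```

View pics/s8.png

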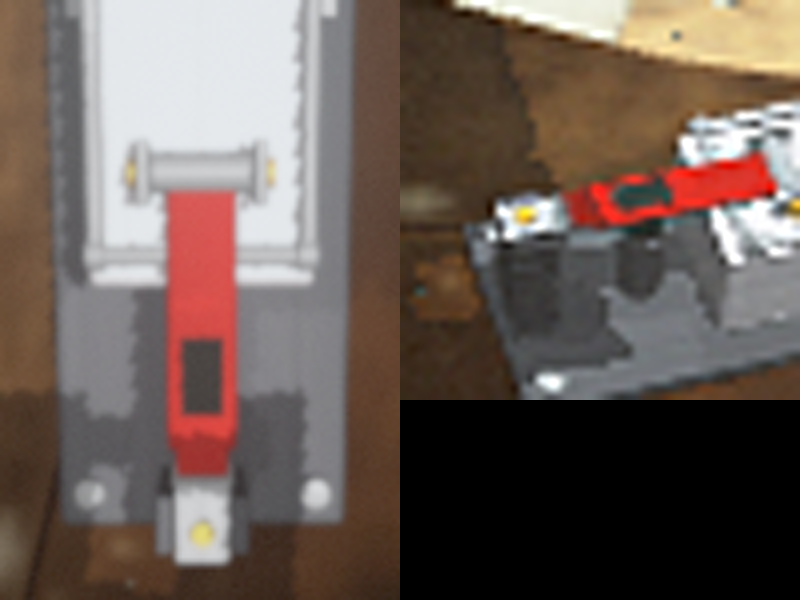

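apply_moves --motion '[{"x":-1.3,"y":5,"z":0,"yaw":0,"hand":-1},{"x":-2.73,"y":10.24,"z":0,"yaw":0,"hand":-1},{"x":-2.73,"y":10.24,"z":-3,"yaw":0,"hand":-1},{"x":-2.73,"y":10.24,"z":-8,"yaw":0,"hand":-1},{"x":-2.73,"y":10.24,"z":-13,"yaw":0,"hand":-1},{"x":-2.73,"y":10.24,"z":-15,"yaw":0,"hand":-1},{"x":-2.73,"y":10.24,"z":-15.4,"yaw":0,"hand":-1},{"x":-2.73,"y":10.24,"z":-15.4,"yaw":0,"hand":-1}]'

```text
clock: 20.45
position: [0.6121, 0.0275, 0.0473]
ee_rot: [1.91, 2.493, 0.002]
force: [0.3, 0.4, 0.2]
width: 0.003
gripper_force: 0.0
```

apply_moves --motion '[{"x":0,"y":0,"z":-0.05,"yaw":0,"hand":-1},{"x":0,"y":0,"z":-0.1,"yaw":0,"hand":-1},{"x":0,"y":0,"z":-0.1,"yaw":0,"hand":-1}]'

```text
clock: 20.82
position: [0.6115, 0.027, 0.0456]
ee_rot: [1.911, 2.493, 0.001]
force: [0.6, 0.1, 0.1]
width: 0.005
gripper_force: 0.0
```

apply_moves --motion '[{"x":0,"y":0,"z":-0.05,"yaw":0,"hand":-1},{"x":0,"y":0,"z":-0.1,"yaw":0,"hand":-1},{"x":0,"y":0,"z":-0.1,"yaw":0,"hand":-1}]'

```text
clock: 21.2
position: [0.6113, 0.027, 0.0444]
ee_rot: [1.911, 2.493, -0.0]
force: [-1.8, -1.1, 5.0]
width: 0.002
gripper_force: 2.6
```

apply_moves --motion '[{"x":0,"y":0,"z":3,"yaw":0,"hand":-1},{"x":0.3,"y":-1,"z":5,"yaw":0,"hand":-1},{"x":1.2,"y":-4.5,"z":5,"yaw":0,"hand":-1},{"x":2.05,"y":-7.8,"z":5,"yaw":0,"hand":-1},{"x":2.05,"y":-7.8,"z":4,"yaw":0,"hand":-1},{"x":2.05,"y":-7.8,"z":2,"yaw":0,"hand":-1},{"x":2.05,"y":-7.8,"z":1.1,"yaw":0,"hand":-1},{"x":2.05,"y":-7.8,"z":1.1,"yaw":0,"hand":-1}]'

```text
clock: 22.2
position: [0.631, -0.0497, 0.054]
ee_rot: [-1.908, -2.494, 0.001]
force: [-0.3, 0.1, -0.1]
width: 0.007
gripper_force: 0.0
```

```bash
python3 -c "
from st import *
state()"
```

```text
t 22.2 tcp [ 0.631  -0.0497  0.054 ] mould [-54.9   0.5  54. ] F mould [ 0.2  0.3 -0.1] w 0.01 tool x deg 105.2 tz [-0.002  0.001 -1.   ]
```

apply_moves --motion '[{"x":0,"y":0,"z":-0.1,"yaw":0,"hand":-1},{"x":0,"y":0,"z":-0.2,"yaw":0,"hand":-1},{"x":0,"y":0,"z":-0.25,"yaw":0,"hand":-1},{"x":0,"y":0,"z":-0.3,"yaw":0,"hand":-1},{"x":0,"y":0,"z":-0.3,"yaw":0,"hand":-1}]'

```text
clock: 22.82
position: [0.6319, -0.0509, 0.0526]
ee_rot: [1.911, 2.493, 0.001]
force: [-1.2, -0.6, 5.1]
width: 0.004
gripper_force: 2.4
```

apply_moves --motion '[{"x":0,"y":0,"z":-0.05,"yaw":0,"hand":-1},{"x":0,"y":0,"z":-0.1,"yaw":0,"hand":-1},{"x":0,"y":0,"z":-0.1,"yaw":0,"hand":-1}]'

```text
clock: 23.2
position: [0.632, -0.0509, 0.0522]
ee_rot: [1.91, 2.493, 0.001]
force: [-3.4, -0.1, 12.9]
width: 0.001
gripper_force: 5.8
```

apply_moves --motion '[{"x":0,"y":0,"z":-0.05,"yaw":0,"hand":-1},{"x":0,"y":0,"z":-0.1,"yaw":0,"hand":-1},{"x":0,"y":0,"z":-0.1,"yaw":0,"hand":-1}]'

```text
clock: 23.58
position: [0.632, -0.0509, 0.052]
ee_rot: [1.91, 2.493, 0.001]
force: [-6.2, 0.1, 18.5]
width: 0.006
gripper_force: 9.2
```

apply_moves --motion '[{"x":0,"y":0,"z":-0.05,"yaw":0,"hand":-1},{"x":0,"y":0,"z":-0.05,"yaw":0,"hand":-1}]'

```text
clock: 23.82
position: [0.632, -0.0509, 0.0518]
ee_rot: [1.91, 2.492, 0.001]
force: [-7.5, 0.1, 21.3]
width: 0.006
gripper_force: 10.9
```

apply_moves --motion '[{"x":0,"y":0,"z":-0.03,"yaw":0,"hand":-1},{"x":0,"y":0,"z":-0.03,"yaw":0,"hand":-1}]'

```text
clock: 24.08
position: [0.6321, -0.0509, 0.0518]
ee_rot: [1.91, 2.492, 0.001]
force: [-7.5, -0.5, 24.4]
width: 0.004
gripper_force: 12.0
```

apply_moves --motion '[{"x":0,"y":0,"z":-0.03,"yaw":0,"hand":-1},{"x":0,"y":0,"z":-0.03,"yaw":0,"hand":-1}]'

```text
clock: 24.32
position: [0.6321, -0.0509, 0.0517]
ee_rot: [1.91, 2.492, 0.001]
force: [-9.1, -0.8, 26.1]
width: 0.007
gripper_force: 13.0
```

apply_moves --motion '[{"x":0,"y":0,"z":0.3,"yaw":0,"hand":-1},{"x":0,"y":0,"z":1.2,"yaw":0,"hand":-1},{"x":-0.35,"y":1.2,"z":1.2,"yaw":0,"hand":-1},{"x":-0.69,"y":2.44,"z":1.2,"yaw":0,"hand":-1},{"x":-0.69,"y":2.44,"z":0.8,"yaw":0,"hand":-1},{"x":-0.69,"y":2.44,"z":0.5,"yaw":0,"hand":-1},{"x":-0.69,"y":2.44,"z":0.5,"yaw":0,"hand":-1}]'

```text
clock: 25.2
position: [0.6245, -0.0272, 0.0533]
ee_rot: [-1.911, -2.493, 0.001]
force: [0.0, 0.5, 0.3]
width: 0.006
gripper_force: 0.0
```

apply_moves --motion '[{"x":0,"y":0,"z":-0.05,"yaw":0,"hand":-1},{"x":0,"y":0,"z":-0.1,"yaw":0,"hand":-1},{"x":0,"y":0,"z":-0.1,"yaw":0,"hand":-1}]'

```text
clock: 25.58
position: [0.6248, -0.0267, 0.053]
ee_rot: [1.911, 2.493, 0.0]
force: [0.6, -0.4, -0.0]
width: 0.004
gripper_force: 0.0
```

apply_moves --motion '[{"x":0,"y":0,"z":-0.05,"yaw":0,"hand":-1},{"x":0,"y":0,"z":-0.1,"yaw":0,"hand":-1},{"x":0,"y":0,"z":-0.1,"yaw":0,"hand":-1}]'

```text
clock: 25.95
position: [0.6248, -0.0266, 0.052]
ee_rot: [1.911, 2.494, 0.0]
force: [0.6, -0.2, -0.6]
width: 0.004
gripper_force: 0.1
```

apply_moves --motion '[{"x":0,"y":0,"z":-0.05,"yaw":0,"hand":-1},{"x":0,"y":0,"z":-0.05,"yaw":0,"hand":-1}]'

```text
clock: 26.2
position: [0.6249, -0.0265, 0.0517]
ee_rot: [1.911, 2.493, 0.0]
force: [-0.3, -0.2, 4.1]
width: 0.009
gripper_force: 2.1
```

apply_moves --motion '[{"x":0,"y":0,"z":-0.05,"yaw":0,"hand":-1},{"x":0,"y":0,"z":-0.05,"yaw":0,"hand":-1}]'

```text
clock: 26.45
position: [0.6249, -0.0266, 0.0516]
ee_rot: [1.911, 2.493, 0.0]
force: [-2.8, 0.5, 9.1]
width: 0.008
gripper_force: 4.2
```

apply_moves --motion '[{"x":0,"y":0,"z":-0.05,"yaw":0,"hand":-1},{"x":0,"y":0,"z":-0.05,"yaw":0,"hand":-1}]'

```text
clock: 26.7
position: [0.625, -0.0265, 0.0515]
ee_rot: [1.91, 2.493, 0.0]
force: [-4.4, -0.6, 11.5]
width: 0.005
gripper_force: 6.1
```

apply_moves --motion '[{"x":0,"y":0,"z":0.3,"yaw":0,"hand":-1},{"x":0,"y":0,"z":0.8,"yaw":0,"hand":-1},{"x":0.35,"y":-1.3,"z":0.8,"yaw":0,"hand":-1},{"x":0.73,"y":-2.7,"z":0.8,"yaw":0,"hand":-1},{"x":0.73,"y":-2.7,"z":0.5,"yaw":0,"hand":-1},{"x":0.73,"y":-2.7,"z":0.35,"yaw":0,"hand":-1},{"x":0.73,"y":-2.7,"z":0.35,"yaw":0,"hand":-1},{"x":0.73,"y":-2.7,"z":0.35,"yaw":0,"hand":-1}]'

```text
clock: 27.7
position: [0.6321, -0.053, 0.054]
ee_rot: [-1.91, -2.494, -0.0]
force: [-0.1, -1.5, 0.2]
width: 0.007
gripper_force: 0.0
```

```bash
python3 -c "
from st import *
state()"
```

```text
t 27.7 tcp [ 0.6321 -0.053   0.054 ] mould [-58.4   0.3  54. ] F mould [-1.4  0.5  0.2] w 0.01 tool x deg 105.1 tz [ 0.  0. -1.]
```

apply_moves --motion '[{"x":0,"y":0,"z":-0.1,"yaw":0,"hand":-1},{"x":0,"y":0,"z":-0.2,"yaw":0,"hand":-1},{"x":0,"y":0,"z":-0.3,"yaw":0,"hand":-1},{"x":0,"y":0,"z":-0.35,"yaw":0,"hand":-1},{"x":0,"y":0,"z":-0.4,"yaw":0,"hand":-1},{"x":0,"y":0,"z":-0.4,"yaw":0,"hand":-1}]'

```text
clock: 28.45
position: [0.6324, -0.0533, 0.0519]
ee_rot: [1.91, 2.493, 0.001]
force: [-7.0, 0.0, 18.8]
width: 0.005
gripper_force: 9.5
```

apply_moves --motion '[{"x":0,"y":0,"z":-0.05,"yaw":0,"hand":-1},{"x":0,"y":0,"z":-0.1,"yaw":0,"hand":-1},{"x":0,"y":0,"z":-0.1,"yaw":0,"hand":-1}]'

```text
clock: 28.82
position: [0.6324, -0.0533, 0.0517]
ee_rot: [1.91, 2.492, 0.001]
force: [-8.2, 0.1, 26.0]
width: 0.005
gripper_force: 12.9
```

apply_moves --motion '[{"x":0,"y":0,"z":-0.05,"yaw":0,"hand":-1},{"x":0,"y":0,"z":-0.05,"yaw":0,"hand":-1}]'

```text
clock: 29.08
position: [0.6328, -0.0533, 0.0501]
ee_rot: [1.91, 2.492, 0.002]
force: [-3.8, -0.2, 14.3]
width: 0.009
gripper_force: 7.0
```

apply_moves --motion '[{"x":0,"y":0,"z":0.15,"yaw":0,"hand":-1},{"x":0,"y":0,"z":0.22,"yaw":0,"hand":-1},{"x":0,"y":0,"z":0.22,"yaw":0,"hand":-1}]'

```text
clock: 29.45
position: [0.632, -0.0536, 0.0504]
ee_rot: [-1.911, -2.493, 0.0]
force: [-0.8, 0.2, 1.9]
width: 0.004
gripper_force: 0.7
```

apply_moves --motion '[{"x":0,"y":0,"z":2,"yaw":0,"hand":-1},{"x":0,"y":0,"z":7,"yaw":0,"hand":-1},{"x":0.4,"y":-1.2,"z":12,"yaw":0,"hand":-1},{"x":0.7,"y":-2.2,"z":15,"yaw":0,"hand":-1},{"x":0.7,"y":-2.2,"z":15,"yaw":0,"hand":-1},{"x":0.7,"y":-2.2,"z":15,"yaw":0,"hand":-1}]'

```text
clock: 30.2
position: [0.6387, -0.0753, 0.2008]
ee_rot: [-1.91, -2.494, -0.0]
force: [0.1, -0.2, -0.5]
width: 0.007
gripper_force: 0.0
```

```bash
python3 - <<'E'
from st import *
state();w=get_image("wrist");s=get_image("scene")
old=cv2.imread("pics/s8.png")
m=camera_model("wrist");from fit import W
# colour profile along lever centre line, mould x -60..-90
for x in range(-62,-92,-2):
    u,v=np.round(proj(m,W(p,(x,0,50)))).astype(int);print(x,w[v,u].tolist(),end=" ")
E
```

```text
t 30.2 tcp [ 0.6387 -0.0753  0.2008] mould [-81.6  -0.4 200.8] F mould [-0.2 -0.  -0.5] w 0.01 tool x deg 105.1 tz [-0.  0. -1.]
-62 [54, 59, 177] -64 [49, 52, 158] -66 [47, 52, 156] -68 [49, 52, 155] -70 [79, 81, 144] -72 [151, 149, 152] -74 [164, 162, 162] -76 [207, 205, 205] -78 [213, 211, 210] -80 [197, 200, 202] -82 [147, 211, 217] -84 [129, 215, 225] -86 [164, 212, 219] -88 [207, 208, 208] -90 [188, 188, 188]
```

```bash
python3 -c "
from cell import sign_off
print(sign_off())"
```

```text
the job is handed in; nothing more can be done
None
```

I handed in the latch as closed and locked at about 30 s. The lever gave way under about 26 N on the arm, and a light touch then found it flat with almost no push-back, so I take the catch as snapped. I did not measure the mould gap or the keeper draw directly.

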